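Tip the grinding balls off the sorting board and put the flat spacer away

ROBOT

A 6-joint arm with a two-finger parallel gripper is mounted at the origin on a cart in front of the work surface, level with it; the furniture and walls round the work are solid. World frame = base frame: x ahead of the robot, y to its left, z up, the work surface at z = 0. Lengths are in m, angles in rad, forces in N, time in s.
With the tool pointing down it reaches from about 0.325 to 0.9 m from the base axis. Payload 3.5 kg.
Tool frame: the origin (TCP) lies between the finger pads; the fingertips stand 8 mm ahead of it and the grasp point (between the pads) lies 11 mm behind it (tip_reach is the distance from the TCP to the fingertips, in m); z points along the fingers, y is the line along which they close (so a half turn about z gives the same grasp; the last joint's range is limited). The gripper opens to 85 mm and grips with 20 to 120 N. Pads are 22 mm wide; open, the fingers measure 114 mm over their backs; the gripper's body (76 mm by 85 mm) begins 54 mm behind the grasp point. The pads swing forward as they close: fully open they stand 13 mm farther back than shut.
Start: joints at [1.205, 0.276, -0.026, 1.268, 0, 1.467], TCP at [0.162, 0.604, 0.239] pointing down, gripper open.
Joint ranges: [-3.12, 3.12], [-0.85, 1.88], [-1.08, 1.24], [-1.95, 2.15], [-1.57, 1.53], [-3.14, 3.14]. Speed limits (rad/s): [2.57, 2.57, 3.14, 3.14, 3.14, 3.14].

INTERFACE

Orientations are given as a rotation vector (axis times angle).
In Python, from station import * gives the robot as it stands. The module is installed in compiled form; this text tells all that it offers.
- The arm moves only by the shell command python3 -m creep 'ROWS' [FORCE]. ROWS is JSON, a list that holds one entry, the list of rows, each a list of 5 numbers: the shift along the tool's x, y, z in units of 40 cm (1.0 is 40 cm), then the turn about the tool's z in units of 90 degrees (1.0 is 90 degrees), then the opening, from 0 (shut) to 1 (fully open). A call has 1 to 8 rows; each row shifts and turns the commanded pose from where the row before left it, along the tool's axes as they then stand; what a row does not reach is not made up. A row lasts 1/12 s, in which the tool goes at most 41.7 mm and 7.16 degrees, less where a joint would pass 70% of its speed; a pose out of reach is approached as far as the arm can. A call with a number of a shift or a turn outside -1 to 1 is refused whole. A call with a gripper value outside its range is refused whole. The fingers move at their own pace and stop on an object; FORCE is the grip in N (left out, the last holds). Time passes only in rows, so rows that do not move let the fingers close. It gives the time, the measured TCP pose, the force, the opening and the grip force at its end, in the units of the state.
- read_state(): the state, without advancing time (a new reading comes with each control period).
- camera(name): name is "scene" or "side" or "wrist"; returns a dict with "pixels" (420x560x3 uint8, blue, green, red), "depth" (420x560 float32, m along the optical axis (not along the pixel's ray), 0 where there is no reading), "fx", "fy", "cx", "cy" (pixels), "position" and "rotation" of the camera in the world. Camera axes: x right, y down, z forward; pixel columns grow to the right and rows downward; lengths in m; the calibration is good to about 2 mm. A picture is of the moment at which its call begins.
- hand_in(): hands the job in; it is judged then, once.
Trained networks look in the newest picture that a camera, given by its name, has taken for a name from the list of things; names that differ only in an ending like _2 or _b are one class to them, and where a whole thing is asked for, a point or a joint stands for the part that bears it (a point fixed in the world has none). Each returns a list of dicts, best first, with "p" (0 to 1); they miss things now and then, are a little off and sometimes report something else, mostly with a low value. They report only what shows in the picture. A call takes as long as a camera call. They do not tell look-alikes from the thing itself.
- silhouettes(camera, query): "region" (420x560 bool, what is visible of it) and "xy" ([column, row] in pixels, amid what is visible of it).
The state is a dict: "clock": time; "joints": joint angles; "joint_vel": joint speeds; "joint_torque": joint torques, N m; "tcp_pos": TCP position; "eef_rot": TCP orientation; "wrist_force": force on the tool from outside, world axes, zero at the start; "moment": the same for the moment, N m; "finger_gap": finger opening in m; "grip_force": force on a finger pad.
Only numpy, scipy, OpenCV 4.12 (cv2) and the standard library are available. Lean on these libraries where they do the work, as an engineer would, in place of code of your own. Each camera call takes 0.05 s, during which the arm holds its last target. There are 200 camera calls.

TASK

Two steel grinding balls and one flat steel spacer disc lie mixed on the white tilting board: lift the board by its wire handle so that the balls roll off its front edge into the catch bin and the disc stays on the board; do not touch the balls with the gripper. Then lower the board back onto its rest, and put the disc flat in the open white porcelain dish.

Things in the scene. Friction and masses are not known exactly. Their poses are not given: they have to be found in the camera images.
- sorter: Fixed aluminium frame, 285 x 196 mm, on the desk. Origin at desk height under the board. +x runs level along the board to its front edge and the catch bin, -x to the handle; y along the hinge. Hinge axis at x = 90 mm, z = 60 mm. Balls and disc lie side by side across the rear half of the board, about 50 mm apart, in any order.
- board (a joint): Hinge at the front edge of the white board (202 x 180 x 8 mm, 0.45 kg; 4 mm lip at back and sides, none in front). 0: at rest, level, its top 64 mm above the desk. Grows as the handle is lifted; stop at 0.40 rad. Balls start to roll at about 0.2 and need 0.3 or more, held 1 to 2 s, to roll off well; the disc stays by friction even at the stop. No latch: released, it falls back to 0 by its weight.
- board_handle (a point): Middle of the wire handle's cross bar behind the board: steel, 12 mm thick, 100 mm long, parallel to the sorter's y, 255 mm from the hinge axis, 60 mm above the desk at rest; it rises about 99 mm to the stop and turns easily between the fingers. 59 mm free gap between bar and board, free space behind and below. Its x is along the board to the front edge.
- board_mid (a point): Middle of the top surface of the white board, 90 mm back from the hinge; z is normal to the surface. It moves with the board.
- disc: Flat round steel spacer disc, 36 mm diameter, 12 mm thick, 0.09 kg; origin at the centre of its underside. It lies flat on the white board, its underside 64 mm above the desk, in the rear half of the board.
- ball_a_center (a point): Centre of one steel grinding ball, 25 mm diameter, 0.065 kg, on the white board.
- ball_b_center (a point): Centre of the other steel grinding ball, the same.
- catch_bin (a point): Centre of the rubber-lined floor of the catch bin, the aluminium box on the frame beneath the board's front edge: inside 96 mm along the sorter's x, 188 mm along y, walls up to 86 mm above the desk at its far end and sides. The floor is 10 mm above the desk. Axes as the sorter.
- dish: Loose round white porcelain dish, open, 132 mm across the rim, 26 mm high, inner floor about 108 mm across and 5 mm above the desk. Origin at the centre of its underside.
Mind the look-alikes: they are no part of the job. What is shaped like the disc but orange is not meant.

How it is judged:
On the way:
1. both balls are in the catch bin while the disc is still on the board, not held (x of ball_a_center in the frame of catch_bin between -0.05 and 0.05 m and y of ball_a_center in the frame of catch_bin between -0.095 and 0.095 m and z of ball_a_center in the frame of catch_bin between 0 and 0.035 m and x of ball_b_center in the frame of catch_bin between -0.05 and 0.05 m and y of ball_b_center in the frame of catch_bin between -0.095 and 0.095 m and z of ball_b_center in the frame of catch_bin between 0 and 0.035 m and distance between disc and board_mid below 0.13 m and z of disc in the frame of board_mid between -0.005 and 0.015 m and contact force between the fingers and disc below 0.1 N), for 0.2 s.
At the end, for the whole second after the job is handed in: Both balls lie in the catch bin; the board is down on its rest (joint below 0.04 rad); the disc lies at rest in the upright dish, flat within 10 degrees, its centre within 45 mm of the dish's middle (x of ball_a_center in the frame of catch_bin between -0.05 and 0.05 m and y of ball_a_center in the frame of catch_bin between -0.095 and 0.095 m and z of ball_a_center in the frame of catch_bin between 0 and 0.035 m and x of ball_b_center in the frame of catch_bin between -0.05 and 0.05 m and y of ball_b_center in the frame of catch_bin between -0.095 and 0.095 m and z of ball_b_center in the frame of catch_bin between 0 and 0.035 m and value of joint board below 0.04 rad and horizontal distance between disc and dish below 0.045 m and z of disc in the frame of dish below 0.02 m and (angle between disc's own z axis and vertical below 0.17 rad or angle between disc's own z axis and vertical above 2.97 rad) and linear speed of disc below 0.02 m/s and angle between dish's own z axis and vertical below 0.17 rad); the robot touches nothing.
It fails at once if the gripper or arm touches a ball (contact force between any of the fingers, the arm and ball_a above 0.5 N or contact force between any of the fingers, the arm and ball_b above 0.5 N).
It also fails if it takes over 48 s, if anything falls off the work surface, if the arm or the gripper's body presses on something with over 40 N, if the wrist force passes 120 N, or if a joint passes its speed limit or range.

## Working session

There is one attempt and no reset: what is moved stays moved. The work goes in short steps, Python scripts to look and compute and a shell command to move; the robot and the scene stay as the last step left them, time stands still between calls to the robot, and variables do not carry over. Pictures are saved under pics/ and viewed, at most 10 in all, crops included, and the job is handed in when it is done.

```bash
mkdir -p pics; cat > h.py <<'E'
from station import *
import numpy as np, cv2
from scipy.spatial.transform import Rotation as R
def pts(c,mask):
    v,u=np.nonzero(mask&(c["depth"]>0)); d=c["depth"][v,u]
    p=np.c_[(u-c["cx"])/c["fx"]*d,(v-c["cy"])/c["fy"]*d,d]
    Rm=np.array(c["rotation"]); Rm=Rm if Rm.shape==(3,3) else R.from_rotvec(Rm).as_matrix()
    return p@Rm.T+np.array(c["position"])
def find(cam,c,q):
    for s in silhouettes(cam,q)[:4]:
        if s["p"]<.2: continue
        P=pts(c,s["region"])
        if len(P)<5: continue
        lo,hi=np.percentile(P,[2,98],axis=0)
        print(cam,q,round(s["p"],2),np.round(s["xy"]),"med",np.median(P,0).round(3),"mid",((lo+hi)/2).round(3),"ext",(hi-lo).round(3),"ztop",hi[2].round(3))
E
python3 - <<'E'
from h import *
s=read_state(); print(s)
for n in ("scene","side"):
    c=camera(n); cv2.imwrite(f"pics/{n}0.png",c["pixels"])
    for q in ("sorter","board","board_handle","disc","ball_a_center","dish"): find(n,c,q)
E
```

```text
{'clock': 0.0, 'joints': array([ 1.20460790e+00,  2.77131724e-01, -2.79246856e-02,  1.26800725e+00,
       -6.39566348e-06,  1.46740931e+00]), 'joint_vel': array([ 0.00075998, -0.0006605 ,  0.00065496, -0.00137375,  0.00028578,
        0.00071103]), 'joint_torque': array([ 1.46290240e-04, -4.45510697e+01,  2.95201296e+01,  1.64730311e-02,
       -2.05200678e-05,  8.76696561e-06]), 'tcp_pos': array([0.16208787, 0.60280385, 0.23813985]), 'eef_rot': array([-0.41155202, -3.11399141,  0.00346557]), 'wrist_force': array([-0.46299707, -0.91990064,  0.1045758 ]), 'moment': array([-0.0090553 ,  0.00230248, -0.0279471 ]), 'grip_force': 0.0, 'finger_gap': 0.08546121162988865}
scene sorter 0.93 [339. 299.] med [ 0.503 -0.192  0.064] mid [ 0.505 -0.133  0.047] ext [0.197 0.324 0.078] ztop 0.086
scene board 0.71 [322. 263.] med [ 0.514 -0.116  0.065] mid [ 0.517 -0.072  0.065] ext [0.176 0.264 0.01 ] ztop 0.07
scene board 0.52 [243. 189.] med [0.528 0.244 0.009] mid [0.526 0.233 0.015] ext [0.119 0.123 0.025] ztop 0.028
scene board_handle 0.55 [323. 264.] med [ 0.514 -0.119  0.065] mid [ 0.516 -0.
[... 1111 characters left out ...]
9
side disc 0.57 [273. 231.] med [ 0.477 -0.044  0.076] mid [ 0.478 -0.04   0.073] ext [0.029 0.031 0.011] ztop 0.078
side disc 0.53 [239. 230.] med [0.435 0.089 0.011] mid [0.435 0.095 0.008] ext [0.032 0.034 0.013] ztop 0.014
side ball_a_center 0.65 [316. 228.] med [ 0.563 -0.067  0.082] mid [ 0.565 -0.064  0.08 ] ext [0.019 0.018 0.02 ] ztop 0.09
side ball_a_center 0.6 [313. 278.] med [ 0.505 -0.189  0.063] mid [ 0.506 -0.121  0.046] ext [0.197 0.347 0.079] ztop 0.085
side dish 0.64 [248. 195.] med [0.529 0.245 0.009] mid [0.528 0.235 0.014] ext [0.119 0.125 0.026] ztop 0.027
side dish 0.63 [316. 228.] med [ 0.563 -0.067  0.082] mid [ 0.565 -0.064  0.08 ] ext [0.02  0.019 0.02 ] ztop 0.09
```

View pics/scene0.png

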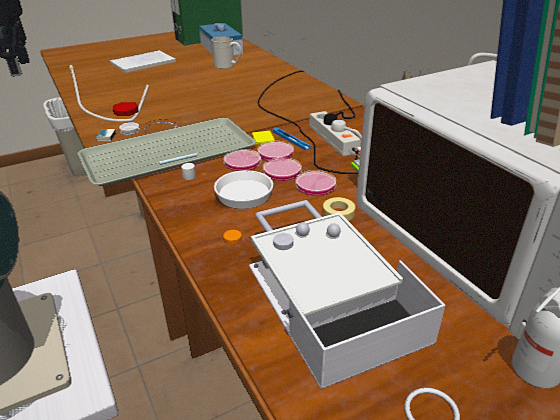

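```bash
python3 - <<'E'
from h import *
c=camera("scene")
P=pts(c,c["depth"]>0)
# top view map; handle: high-z thin things behind board
sel=(P[:,2]>.05)&(P[:,2]<.075)&(P[:,1]>.02)&(P[:,1]<.14)&(P[:,0]>.4)&(P[:,0]<.65)
Q=P[sel]
for y in np.arange(.02,.14,.005):
    q=Q[(Q[:,1]>=y)&(Q[:,1]<y+.005)]
    if len(q): print(round(y,3),len(q),q[:,0].min().round(3),q[:,0].max().round(3),q[:,2].max().round(3))
s=silhouettes("scene","board")[0]; B=pts(c,s["region"])
r=cv2.minAreaRect((B[:,:2]*1000).astype(np.float32)); print(r)
E
```

```text
0.02 21 0.473 0.582 0.068
0.025 22 0.473 0.58 0.067
0.03 21 0.473 0.583 0.069
0.035 26 0.473 0.583 0.068
0.04 23 0.474 0.583 0.068
0.045 20 0.475 0.585 0.068
0.05 33 0.474 0.585 0.068
0.055 146 0.475 0.585 0.069
0.06 114 0.476 0.579 0.069
0.065 33 0.476 0.547 0.068
0.07 3 0.478 0.496 0.066
((550.811767578125, -33.7059326171875), (382.9378662109375, 237.061767578125), 83.10187530517578)
```

The picture shows the disc at (284,241), the balls at (303,229) and (334,230), and the handle bar at about (288,211). The orange look-alike is at (232,235) and the dish at (244,188).

```bash
python3 - <<'E'
from h import *
for n in ("scene","side"):
    c=camera(n); P=pts(c,c["depth"]>0)
    Q=P[(P[:,2]>.056)&(P[:,2]<.075)&(P[:,1]>.045)&(P[:,1]<.08)&(P[:,0]>.4)&(P[:,0]<.65)]
    Q=Q[(Q[:,0]>.487)&(Q[:,0]<.57)&(Q[:,1]>.05)]
    a=np.polyfit(Q[:,0],Q[:,1],1); print(n,a,np.polyval(a,[.48,.53,.58]),Q.mean(0),Q[:,0].min())
    # board top: side edges
    B=P[(abs(P[:,2]-.066)<.006)&(P[:,1]<-.02)&(P[:,1]>-.17)]
    for y in (-.04,-.08,-.12,-.16):
        q=B[abs(B[:,1]-y)<.004]; q=q[(q[:,0]>.38)&(q[:,0]<.66)]; print(y,np.percentile(q[:,0],[1,99]).round(3))
    M=P[(P[:,2]>.1)&(P[:,0]>.3)&(P[:,1]<.3)&(P[:,1]>-.3)]; print("tall",np.percentile(M,[.5,99],axis=0).round(3))
print(R.from_rotvec(read_state()["eef_rot"]).as_matrix().round(3))
E
```

```text
scene [-0.09578174  0.11094086] [0.06496563 0.06017654 0.05538746] [0.52783515 0.06038389 0.06374379] 0.4873543781023191
-0.04 [0.433 0.61 ]
-0.08 [0.429 0.607]
-0.12 [0.426 0.602]
-0.16 [0.426 0.602]
tall [[ 0.694 -0.298  0.102]
 [ 1.091  0.284  0.445]]
side [-0.0898843   0.10864726] [0.06550279 0.06100858 0.05651436] [0.52827227 0.06116387 0.06314879] 0.4873046703290344
-0.04 [0.433 0.612]
-0.08 [0.429 0.607]
-0.12 [0.427 0.605]
-0.16 [0.432 0.601]
tall [[ 0.695 -0.299  0.103]
 [ 1.093  0.29   0.562]]
[[-0.966  0.26   0.   ]
 [ 0.26   0.966  0.   ]
 [-0.     0.    -1.   ]]
```

```bash
cat > d.py <<'E'
from station import *; import numpy as np,sys
from scipy.spatial.transform import Rotation as R
t=np.array(list(map(float,sys.argv[1:4]))); s=read_state(); M=R.from_rotvec(s["eef_rot"]).as_matrix()
yaw=np.degrees(np.arctan2(M[1,1],M[0,1])); w=float(sys.argv[4])
print("clock",round(s["clock"],2),"tcp",s["tcp_pos"].round(4),"yaw",yaw.round(2),"gap",s["finger_gap"].round(4),"F",s["wrist_force"].round(1),"grip",round(s["grip_force"],1))
print("units",(M.T@(t-s["tcp_pos"])/.4).round(4),"turn",round(-((w-yaw+90)%180-90)/90,4))
E
python3 -m creep '[[[0,0,0,-0.055,0.5],[0,0,0,-0.054,0.5],[-0.061,-0.075,0,0,0.5],[-0.061,-0.075,0,0,0.5],[-0.061,-0.075,0,0,0.5],[-0.061,-0.075,0,0,0.5],[-0.061,-0.075,0,0,0.5],[-0.061,-0.075,0,0,0.5]]]' 40
python3 -m creep '[[[-0.061,-0.075,0,0,0.5],[-0.061,-0.075,0,0,0.5],[-0.061,-0.075,0,0,0.5],[-0.061,-0.075,0,0,0.5],[-0.061,-0.075,0,0,0.5],[-0.061,-0.075,0,0,0.5],[-0.061,-0.075,0,0,0.5],[-0.061,-0.075,0,0,0.5]]]'
python3 d.py 0.53 0.06 0.15 84.7
```

```text
clock: 1.57
tcp_pos: [0.2923, 0.4094, 0.2395]
eef_rot: [0.143, 3.138, 0.001]
wrist_force: [1.0, -0.2, 0.9]
finger_gap: 0.0429
grip_force: 0.0
clock: 2.23
tcp_pos: [0.4649, 0.1523, 0.2397]
eef_rot: [0.144, 3.137, 0.0]
wrist_force: [0.3, 1.2, 0.1]
finger_gap: 0.0425
grip_force: 0.0Traceback (most recent call last):
  File "d.py", line 5, in <module>
    print("clock",round(s["clock"],2),"tcp",s["tcp_pos"].round(4),"yaw",yaw.round(2),"gap",s["finger_gap"].round(4),"F",s["wrist_force"].round(1),"grip",round(s["grip_force"],1))
                                                                                           ^^^^^^^^^^^^^^^^^^^^^
AttributeError: 'float' object has no attribute 'round'
```

```bash
sed -i 's/s\["finger_gap"\].round(4)/round(s["finger_gap"],4)/' d.py
python3 -m creep '[[[-0.063,-0.072,0,0,0.5],[-0.063,-0.073,0,0,0.5],[-0.063,-0.073,0.0,0,0.5],[0,0,0.05,0,0.5],[0,0,0.05,0,0.5],[0,0,0.05,0,0.5],[0,0,0,0,0.5],[0,0,0,0,0.5]]]'
python3 d.py 0.53 0.06 0.05 84.7
python3 - <<'E'
from h import *
c=camera("wrist"); cv2.imwrite("pics/w1.png",c["pixels"])
P=pts(c,c["depth"]>0); Q=P[(P[:,2]>.057)&(P[:,2]<.075)&(P[:,1]>.03)&(P[:,1]<.09)&(P[:,0]>.487)&(P[:,0]<.57)]
print(len(Q)); 
if len(Q)>20: a=np.polyfit(Q[:,0],Q[:,1],1); print(a,np.polyval(a,.53),Q.min(0),Q.max(0))
E
```

```text
clock: 2.9
tcp_pos: [0.5303, 0.0603, 0.1784]
eef_rot: [-0.144, -3.135, 0.0]
wrist_force: [0.5, 0.3, 0.2]
finger_gap: 0.0426
grip_force: 0.0
clock 2.9 tcp [0.5303 0.0603 0.1784] yaw 84.75 gap 0.0426 F [0.5 0.3 0.2] grip 0.0
units [-3.000e-04 -6.000e-04  3.209e-01] turn 0.0005
1566
[-0.0821579  0.1087183] 0.06517460958707672 [0.4870411  0.05608051 0.06008114] [0.56998098 0.07423926 0.06855243]
```

View pics/w1.png

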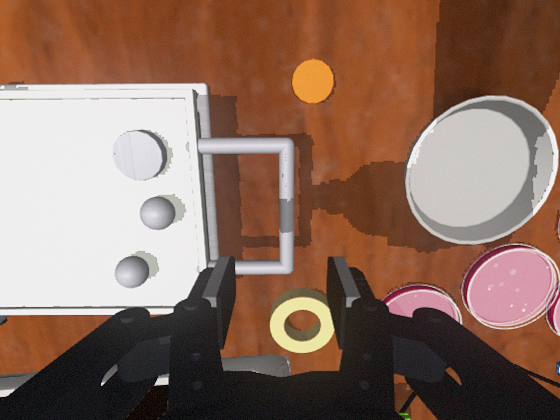

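The wrist view shows the bar at (287,205) centred between the fingers and well clear of the board edge (205). The disc is at (139,155), and the balls at (157,212) and (132,271). I'll go down and grip.

```bash
python3 -m creep '[[[0,0.006,0.06,0,0.5],[0,0,0.07,0,0.5],[0,0,0.07,0,0.5],[0,0,0.06,0,0.5],[0,0,0.057,0,0.5],[0,0,0,0,0.5],[0,0,0,0,0],[0,0,0,0,0]]]' 40
python3 -m creep '[[[0,0,0,0,0],[0,0,0,0,0],[0,0,0,0,0],[0,0,0,0,0]]]' 40
python3 d.py 0.53 0.06 0.05 84.7
```

```text
clock: 3.62
tcp_pos: [0.5336, 0.0629, 0.0547]
eef_rot: [0.143, 3.135, 0.0]
wrist_force: [0.6, 0.8, 0.6]
finger_gap: 0.0192
grip_force: 0.0
clock: 3.95
tcp_pos: [0.534, 0.0641, 0.055]
eef_rot: [0.142, 3.133, 0.006]
wrist_force: [0.1, 5.1, 4.0]
finger_gap: 0.0102
grip_force: 39.3
clock 3.95 tcp [0.534  0.0641 0.055 ] yaw 84.81 gap 0.0102 F [0.1 5.1 4. ] grip 39.3
units [ 0.0092 -0.0112  0.0125] turn 0.0013
```

```bash
python3 -m creep '[[[0,-0.0006,-0.0287,0,0],[0,-0.002,-0.0286,0,0],[0,-0.003,-0.0285,0,0],[0,-0.0045,-0.028,0,0],[0,-0.006,-0.028,0,0],[0,-0.007,-0.0275,0,0],[0,-0.008,-0.027,0,0],[0,-0.0095,-0.0265,0,0]]]' 40
python3 -m creep '[[[0,0,0,0,0],[0,0,0,0,0],[0,0,0,0,0],[0,0,0,0,0],[0,0,0,0,0],[0,0,0,0,0],[0,0,0,0,0],[0,0,0,0,0]]]' 40
python3 -m creep '[[[0,0,0,0,0],[0,0,0,0,0],[0,0,0,0,0],[0,0,0,0,0],[0,0,0,0,0],[0,0,0,0,0],[0,0,0,0,0],[0,0,0,0,0]]]' 40
python3 - <<'E'
from h import *
s=read_state(); print(s["tcp_pos"],s["finger_gap"],s["wrist_force"])
c=camera("side"); cv2.imwrite("pics/s1.png",c["pixels"])
for q in ("disc","ball_a_center"): find("side",c,q)
E
```

```text
clock: 4.62
tcp_pos: [0.5327, 0.0488, 0.1441]
eef_rot: [0.141, 3.132, 0.01]
wrist_force: [3.6, 9.4, -0.7]
finger_gap: 0.0101
grip_force: 38.9
clock: 5.28
tcp_pos: [0.5327, 0.0489, 0.1438]
eef_rot: [0.141, 3.132, 0.01]
wrist_force: [2.6, 7.8, 0.7]
finger_gap: 0.0101
grip_force: 39.1
clock: 5.95
tcp_pos: [0.5327, 0.0489, 0.1438]
eef_rot: [0.141, 3.132, 0.01]
wrist_force: [3.0, 7.3, 0.8]
finger_gap: 0.0102
grip_force: 39.1
[0.53269549 0.04890858 0.14381863] 0.010220562842544089 [3.03005236 7.25224435 0.76919028]
side disc 0.49 [276. 216.] med [ 0.476 -0.055  0.125] mid [ 0.477 -0.052  0.122] ext [0.032 0.031 0.02 ] ztop 0.131
side disc 0.48 [241. 231.] med [0.436 0.089 0.011] mid [0.437 0.094 0.008] ext [0.031 0.035 0.014] ztop 0.015
```

View pics/s1.png

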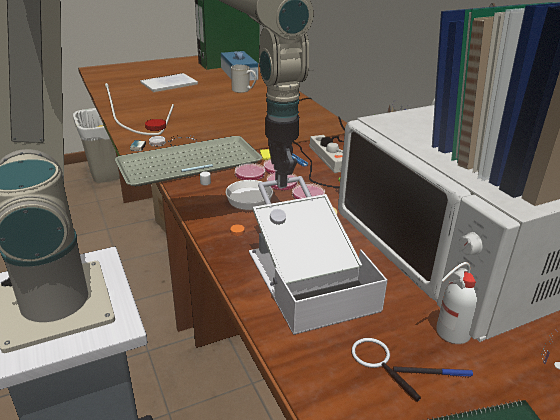

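The side view shows the tilted board with only the disc on it, at (278,216), and the balls gone. I'll lower the board.

```bash
python3 -m creep '[[[0,0.0095,0.0265,0,0],[0,0.008,0.027,0,0],[0,0.007,0.0275,0,0],[0,0.006,0.028,0,0],[0,0.0045,0.028,0,0],[0,0.003,0.0285,0,0],[0,0.002,0.0286,0,0],[0,0.0006,0.0287,0,0]]]' 40
python3 -m creep '[[[0,0,0,0,0],[0,0,0,0,0],[0,0,0,0,0],[0,0,0,0,0.45],[0,0,0,0,0.45],[0,0,0,0,0.45],[0,0,0,0,0.45],[0,0,-0.01,0,0.45]]]' 40
python3 -m creep '[[[0,0,-0.05,0,0.45],[0,0,-0.07,0,0.45],[0,0,-0.07,0,0.45],[0,0,-0.07,0,0.45],[0,0,-0.05,0,0.6],[0,0,-0.03,0,0.6],[0,0,0,0,0.6],[0,0,0,0,0.6]]]' 40
python3 - <<'E'
from h import *
for n in ("scene","side","wrist"):
    c=camera(n); cv2.imwrite(f"pics/{n}2.png",c["pixels"])
    for q in ("board","disc","ball_a_center","dish"): find(n,c,q)
E
```

```text
clock: 6.77
tcp_pos: [0.5342, 0.0641, 0.0542]
eef_rot: [0.142, 3.133, 0.005]
wrist_force: [-10.8, 5.0, 62.8]
finger_gap: 0.0104
grip_force: 49.2
clock: 7.43
tcp_pos: [0.5309, 0.0624, 0.0561]
eef_rot: [-0.144, -3.137, 0.001]
wrist_force: [-0.2, -0.2, -0.6]
finger_gap: 0.0383
grip_force: 0.0
clock: 8.1
tcp_pos: [0.5321, 0.0625, 0.1933]
eef_rot: [0.144, 3.136, -0.0]
wrist_force: [-0.0, -0.4, -0.7]
finger_gap: 0.0512
grip_force: 0.0
scene board 0.88 [320. 262.] med [ 0.516 -0.113  0.065] mid [ 0.516 -0.072  0.065] ext [0.176 0.263 0.009] ztop 0.069
scene disc 0.64 [233. 234.] med [0.433 0.088 0.012] mid [0.434 0.093 0.009] ext [0.031 0.032 0.013] ztop 0.015
scene disc 0.54 [284. 240.] med [ 0.476 -0.044  0.076] mid [ 0.479 -0.039  0.072] ext [0.036 0.033 0.014] ztop 0.078
scene dish 0.84 [246. 189.] med [0.529 0.244 0.009] mid [0.526 0.233 0.015] ext [0.12  0.124 0.024] ztop 0.028
side board 0.73 [314. 278.] med [ 0.506 -0.189  0.063] mid [ 0.506 -0.124  0.046] ext [0.197 0.342 0.08 ] ztop 0.086
side board 0.6 [306. 246.] med [ 0.52  -0.107  0.065] mid [ 0.52  -0.07   0.056] ext [0.177 0
[... 346 characters left out ...]
0.01 ] ztop 0.069
side dish 0.62 [250. 194.] med [0.531 0.246 0.009] mid [0.527 0.235 0.015] ext [0.119 0.126 0.026] ztop 0.028
side dish 0.29 [303. 246.] med [ 0.52  -0.107  0.065] mid [ 0.519 -0.068  0.038] ext [0.179 0.27  0.062] ztop 0.069
wrist board 0.73 [104. 201.] med [ 0.516 -0.079  0.064] mid [ 0.518 -0.054  0.066] ext [0.169 0.239 0.006] ztop 0.069
wrist disc 0.95 [143. 150.] med [ 0.478 -0.035  0.076] mid [ 0.478 -0.036  0.073] ext [0.032 0.033 0.01 ] ztop 0.078
wrist disc 0.92 [306.  78.] med [0.437 0.096 0.012] mid [0.437 0.096 0.012] ext [0.031 0.031 0.003] ztop 0.014
wrist dish 0.96 [466. 170.] med [0.527 0.246 0.006] mid [0.527 0.238 0.015] ext [0.118 0.116 0.023] ztop 0.027
```

View pics/wrist2.png

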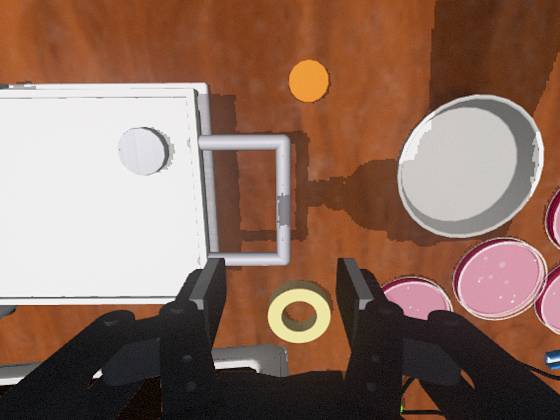

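View pics/scene2.png

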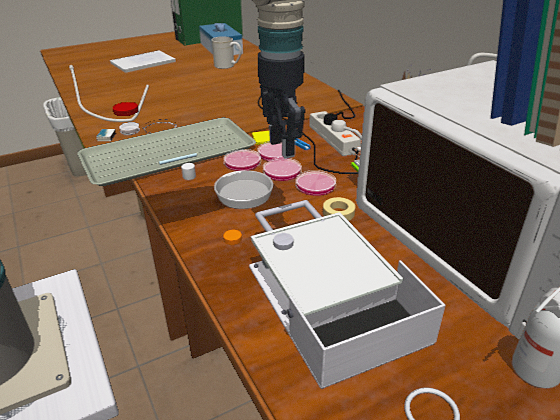

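The board is level with the disc alone on it, at (143,150) in the wrist view. There's only about 13 mm between the disc and the rear lip, so I'll turn 90° and grip it across the sorter's y.

```bash
python3 -c "
from station import *; print(read_state()['joints'])"
python3 -m creep '[[[0,0,0,0.077,0.55],[0,0,0,0.077,0.55],[0,0,0,0.077,0.55],[0,0,0,0.077,0.55],[0,0,0,0.077,0.55],[0,0,0,0.077,0.55],[0,0,0,0.077,0.55],[0,0,0,0.077,0.55]]]'
python3 -m creep '[[[0,0,0,0.077,0.55],[0,0,0,0.077,0.55],[0,0,0,0.077,0.55],[0,0,0,0.077,0.55],[0,0,0,0.076,0.55],[0,0,0,0,0.55],[0,0,0,0,0.55]]]'
python3 d.py 0.478 -0.038 0.13 -5.3
```

```text
[-3.38312144e-03  1.48544495e-01 -2.87506781e-01  1.13467330e+00
 -4.37870344e-06  8.82092179e-02]
clock: 9.52
tcp_pos: [0.5317, 0.0627, 0.1926]
eef_rot: [1.595, 2.706, 0.0]
wrist_force: [-0.6, -0.2, -0.6]
finger_gap: 0.0471
grip_force: 0.0
clock: 10.1
tcp_pos: [0.5317, 0.0627, 0.1926]
eef_rot: [2.318, 2.121, 0.0]
wrist_force: [0.1, 0.3, -0.4]
finger_gap: 0.047
grip_force: 0.0
clock 10.1 tcp [0.5317 0.0627 0.1926] yaw -5.07 gap 0.047 F [ 0.1  0.3 -0.4] grip 0.0
units [-0.2626 -0.1115  0.1565] turn 0.0025
```

```bash
python3 -m creep '[[[-0.065,-0.028,0.0,0.0025,0.55],[-0.066,-0.028,0,0,0.55],[-0.066,-0.028,0,0,0.55],[-0.066,-0.028,0.03,0,0.55],[0,0,0.06,0,0.55],[0,0,0.06,0,0.55],[0,0,0,0,0.55],[0,0,0,0,0.55]]]'
python3 d.py 0.478 -0.038 0.074 -5.3
python3 - <<'E'
from h import *
c=camera("wrist"); cv2.imwrite("pics/w3.png",c["pixels"])
find("wrist",c,"disc"); find("wrist",c,"ball_a_center")
E
```

```text
clock: 10.77
tcp_pos: [0.4757, -0.0376, 0.1316]
eef_rot: [-2.321, -2.113, 0.003]
wrist_force: [-0.6, 0.7, -0.1]
finger_gap: 0.0471
grip_force: 0.0
clock 10.77 tcp [ 0.4757 -0.0376  0.1316] yaw -5.39 gap 0.0471 F [-0.6  0.7 -0.1] grip 0.0
units [-0.0005  0.0063  0.144 ] turn -0.001
wrist disc 0.89 [209.  25.] med [0.437 0.095 0.012] mid [0.437 0.095 0.009] ext [0.032 0.03  0.009] ztop 0.014
wrist disc 0.65 [287. 229.] med [ 0.478 -0.034  0.076] mid [ 0.478 -0.036  0.073] ext [0.032 0.033 0.01 ] ztop 0.078
```

View pics/w3.png

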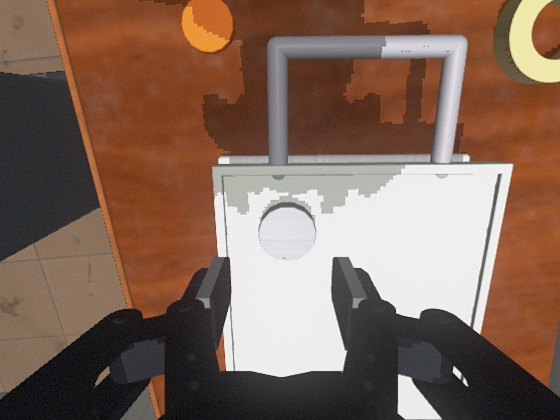

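The disc, at (287,230), lies centrally between the fingers with the left lip close by, at (222). I'll shift 2.5 mm away from it, narrow the opening slightly and go down guarded.

```bash
python3 -m creep '[[[0.002,0.0063,0.03,0,0.51],[0,0,0.04,0,0.51],[0,0,0.04,0,0.51],[0,0,0.02,0,0.51],[0,0,0.0,0,0.51],[0,0,0,0,0.51]]]'
python3 -m creep '[[[0,0,0.008,0,0.51],[0,0,0.006,0,0.51],[0,0,0,0,0.51],[0,0,0,0,0.51]]]'
python3 d.py 0.478 -0.037 0.074 -5.3
```

```text
clock: 11.42
tcp_pos: [0.4802, -0.0371, 0.0811]
eef_rot: [2.324, 2.113, 0.001]
wrist_force: [0.2, -0.5, -0.5]
finger_gap: 0.0434
grip_force: 0.0
clock: 11.75
tcp_pos: [0.4799, -0.0373, 0.0752]
eef_rot: [2.325, 2.113, 0.0]
wrist_force: [-0.5, 0.5, -0.1]
finger_gap: 0.0437
grip_force: 0.0
clock 11.75 tcp [ 0.4799 -0.0373  0.0752] yaw -5.47 gap 0.0437 F [-0.5  0.5 -0.1] grip 0.0
units [ 0.0003 -0.0049  0.0031] turn -0.0019
```

```bash
python3 -m creep '[[[0,-0.004,0.005,0,0.51],[0,0,0,0,0.51],[0,0,0,0,0],[0,0,0,0,0],[0,0,0,0,0],[0,0,0,0,0],[0,0,0,0,0]]]' 50
python3 d.py 0.478 -0.037 0.074 -5.3
```

```text
clock: 12.33
tcp_pos: [0.4781, -0.0371, 0.0732]
eef_rot: [-2.325, -2.113, 0.0]
wrist_force: [-2.9, -0.1, 4.6]
finger_gap: 0.0335
grip_force: 49.6
clock 12.33 tcp [ 0.4781 -0.0371  0.0732] yaw -5.47 gap 0.0335 F [-2.9 -0.1  4.6] grip 49.6
units [ 0.0002 -0.0002 -0.0019] turn -0.0019
```

```bash
python3 -m creep '[[[0,0,-0.03,0,0],[0,0,-0.06,0,0],[0,0,-0.08,0,0],[0,0,-0.06,0,0],[0,0,0,0,0],[0,0,0,0,0]]]' 50
python3 d.py 0.527 0.235 0.14 -5.3
```

```text
clock: 12.83
tcp_pos: [0.4797, -0.0374, 0.1662]
eef_rot: [2.322, 2.111, 0.004]
wrist_force: [-1.0, 0.6, -1.3]
finger_gap: 0.0338
grip_force: 49.9
clock 12.83 tcp [ 0.4797 -0.0374  0.1662] yaw -5.47 gap 0.0338 F [-1.   0.6 -1.3] grip 49.9
units [0.6892 0.0527 0.0654] turn -0.0019
```

```bash
python3 -m creep '[[[0.05,0.004,0,0,0],[0.08,0.006,0,0,0],[0.08,0.006,0,0,0],[0.08,0.006,0,0,0],[0.08,0.006,0,0,0],[0.08,0.006,0,0,0],[0.08,0.006,0,0,0],[0.08,0.006,0,0,0]]]'
python3 -m creep '[[[0.05,0.005,0,0,0],[0.029,0.002,0.02,0,0],[0,0,0.06,0,0],[0,0,0.06,0,0],[0,0,0.05,0,0],[0,0,0.03,0,0],[0,0,0,0,0],[0,0,0,0,0]]]'
python3 d.py 0.527 0.235 0.017 -5.3
python3 - <<'E'
from h import *
for n in ("scene","wrist"):
    c=camera(n); cv2.imwrite(f"pics/{n}4.png",c["pixels"])
    for q in ("dish","disc"): find(n,c,q)
E
```

```text
clock: 13.5
tcp_pos: [0.5182, 0.2053, 0.1624]
eef_rot: [-2.324, -2.112, 0.006]
wrist_force: [0.6, 0.1, -0.5]
finger_gap: 0.0337
grip_force: 49.9
clock: 14.17
tcp_pos: [0.5242, 0.2344, 0.0754]
eef_rot: [-2.325, -2.111, 0.005]
wrist_force: [0.2, 0.1, -0.0]
finger_gap: 0.0333
grip_force: 49.9
clock 14.17 tcp [0.5242 0.2344 0.0754] yaw -5.5 gap 0.0333 F [ 0.2  0.1 -0. ] grip 49.9
units [0.0024 0.0073 0.146 ] turn -0.0023
scene dish 0.78 [243. 191.] med [0.528 0.244 0.008] mid [0.526 0.233 0.015] ext [0.12  0.123 0.025] ztop 0.028
scene disc 0.65 [242. 165.] med [0.523 0.225 0.078] mid [0.544 0.284 0.048] ext [0.071 0.139 0.065] ztop 0.081
scene disc 0.64 [235. 236.] med [0.434 0.089 0.012] mid [0.435 0.092 0.009] ext [0.033 0.031 0.012] ztop 0.015
wrist dish 0.97 [281. 211.] med [0.529 0.25  0.006] mid [0.526 0.236 0.015] ext [0.12  0.121 0.023] ztop 0.027
wrist disc 0.88 [170. 398.] med [0.427 0.108 0.012] mid [0.426 0.106 0.008] ext [0.013 0.018 0.011] ztop 0.014
wrist disc 0.66 [283. 277.] med [0.526 0.239 0.081] mid [0.526 0.237 0.077] ext [0.031 0.033 0.01 ] ztop 0.082
```

View pics/wrist4.png

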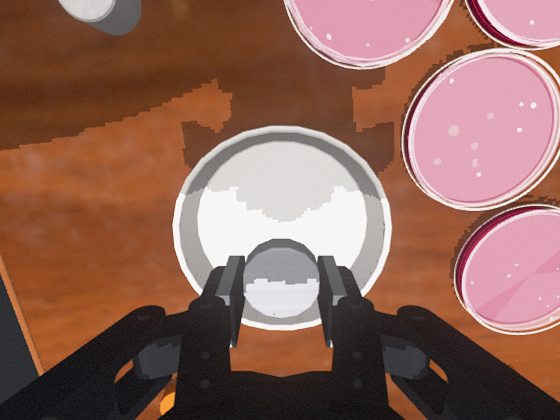

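The disc is held level at (283,277), above the dish centred around (281,225). I'll set it down.

```bash
python3 -m creep '[[[0.002,0.004,0.04,0,0],[0,0,0.045,0,0],[0,0,0.035,0,0],[0,0,0.015,0,0],[0,0,0.006,0,0],[0,0,0,0,0],[0,0,0,0,0],[0,0,0,0,0]]]'
python3 d.py 0.527 0.235 0.017 -5.3
```

```text
clock: 15.13
tcp_pos: [0.5282, 0.2362, 0.0217]
eef_rot: [2.324, 2.112, 0.003]
wrist_force: [0.3, 0.5, -0.1]
finger_gap: 0.0334
grip_force: 49.9
clock 15.13 tcp [0.5282 0.2362 0.0217] yaw -5.47 gap 0.0334 F [ 0.3  0.5 -0.1] grip 49.9
units [-0.0033 -0.0027  0.0117] turn -0.0019
```

```bash
python3 -m creep '[[[0,0,0.008,0,0],[0,0,0.004,0,0],[0,0,0,0,0],[0,0,0,0,0]]]'
python3 d.py 0.527 0.235 0.014 -5.3
```

```text
clock: 15.47
tcp_pos: [0.527, 0.2358, 0.0157]
eef_rot: [-2.325, -2.113, 0.0]
wrist_force: [-0.7, -0.3, -0.4]
finger_gap: 0.0336
grip_force: 49.9
clock 15.47 tcp [0.527  0.2358 0.0157] yaw -5.47 gap 0.0336 F [-0.7 -0.3 -0.4] grip 49.9
units [-0.002   0.0001  0.0042] turn -0.0019
```

```bash
python3 -m creep '[[[0,0,0.005,0,0],[0,0,0,0,0],[0,0,0,0,0]]]'
python3 d.py 0.527 0.235 0.012 -5.3
```

```text
clock: 15.72
tcp_pos: [0.5275, 0.236, 0.0143]
eef_rot: [2.325, 2.113, 0.001]
wrist_force: [-1.0, -0.5, 4.6]
finger_gap: 0.0339
grip_force: 50.4
clock 15.72 tcp [0.5275 0.236  0.0143] yaw -5.47 gap 0.0339 F [-1.  -0.5  4.6] grip 50.4
units [-0.0026 -0.0011  0.0057] turn -0.0019
```

Contact: 4.6 N. I'll release, retreat and go up to look into the bin.

```bash
python3 -m creep '[[[0,0,0,0,0.55],[0,0,0,0,0.55],[0,0,0,0,0.55],[0,0,0,0,0.55],[0,0,-0.02,0,0.55],[0,0,-0.06,0,0.55],[0,0,-0.09,0,0.55],[0,0,-0.09,0,0.55]]]'
python3 -m creep '[[[0,0,-0.09,0,0.55],[0,0,-0.09,0,0.55],[0,0,-0.05,0,0.55],[-0.09,0,0,0,0.55],[-0.09,0,0,0,0.55],[-0.09,0,0,0,0.55],[-0.09,0,0,0,0.55],[-0.09,0,0,0,0.55]]]'
python3 -m creep '[[[-0.09,0,0,0,0.55],[-0.09,0,0,0,0.55],[-0.09,0,0,0,0.55],[-0.09,0,0,0,0.55],[-0.09,0,0,0,0.55],[-0.09,0,0,0,0.55],[-0.09,0,0,0,0.55],[0,0,0,0,0.55]]]'
python3 - <<'E'
from h import *
print(read_state()["tcp_pos"])
c=camera("wrist"); cv2.imwrite("pics/w5.png",c["pixels"])
for q in ("ball_a_center","board","catch_bin"): find("wrist",c,q)
c=camera("scene"); cv2.imwrite("pics/s5.png",c["pixels"]); 
for q in ("dish","disc","board"): find("scene",c,q)
E
```

```text
clock: 16.38
tcp_pos: [0.5258, 0.2354, 0.118]
eef_rot: [-2.324, -2.112, 0.005]
wrist_force: [0.0, -0.1, 0.3]
finger_gap: 0.0469
grip_force: 0.0
clock: 17.05
tcp_pos: [0.5095, 0.0553, 0.2104]
eef_rot: [2.324, 2.113, 0.001]
wrist_force: [1.0, -0.8, 0.4]
finger_gap: 0.0478
grip_force: 0.0
clock: 17.72
tcp_pos: [0.486, -0.1999, 0.2106]
eef_rot: [2.329, 2.103, -0.002]
wrist_force: [0.5, 0.8, 0.5]
finger_gap: 0.047
grip_force: 0.0
[ 0.48604211 -0.19989485  0.21060115]
wrist ball_a_center 0.64 [350. 245.] med [ 0.547 -0.27   0.031] mid [ 0.537 -0.236  0.112] ext [0.042 0.09  0.194] ztop 0.209
wrist board 0.76 [311.  92.] med [ 0.516 -0.117  0.064] mid [ 0.516 -0.125  0.066] ext [0.173 0.145 0.006] ztop 0.069
wrist catch_bin 0.83 [307. 140.] med [ 0.514 -0.154  0.064] mid [ 0.509 -0.172  0.047] ext [0.189 0.235 0.076] ztop 0.085
wrist catch_bin 0.52 [308.  93.] med [ 0.516 -0.117  0.064] mid [ 0.516 -0.125  0.066] ext [0.173 0.145 0.006] ztop 0.069
scene dish 0.62 [244. 185.] med [0.528 0.245 0.01 ] mid [0.526 0.234 0.015] ext [0.12  0.126 0.025] ztop 0.028
scene disc 0.55 [235. 237.] med [0.436 0.089 0.012] mid [0.438 0.1   0.007] ext [0.039 0.047 0.014] ztop 0.015
scene disc 0.52 [242. 189.] med [0.524 0.229 0.017] mid [0.524 0.234 0.013] ext [0.031 0.037 0.013] ztop 0.02
scene board 0.6 [320. 260.] med [ 0.511 -0.113  0.065] mid [ 0.516 -0.072  0.065] ext [0.176 0.263 0.01 ] ztop 0.069
```

View pics/w5.png

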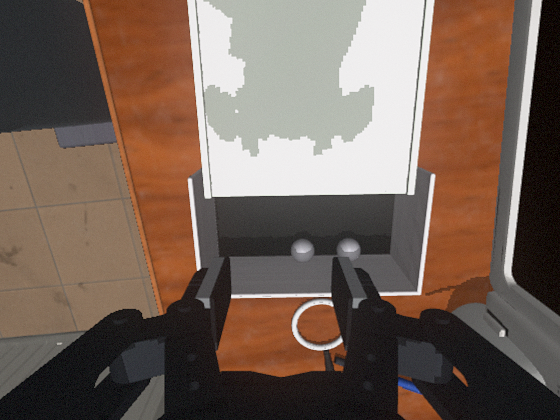

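View pics/s5.png

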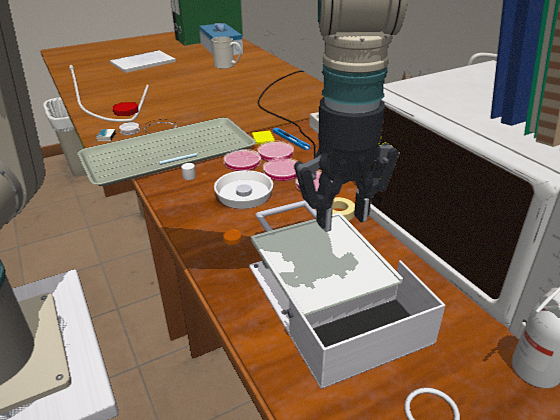

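Both balls lie in the bin at (303,250) and (348,249) in the wrist view. In the scene view the disc lies flat and central in the dish at (243,189), and the board is level. I'll hand in.

```bash
python3 -c "
from station import *; print(hand_in())"
```

```text
the job is handed in; nothing more can be done
None
```

The job is handed in at about 18 s on the robot's clock, with no verdict shown: in the last pictures both balls lie in the catch bin, the board is down on its rest, the disc lies flat near the middle of the dish, and the gripper is clear of everything.

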